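# Open the long card box in the records room

## Task

Open the long wooden card box: lift the grip end of its sliding lid over the stop lip, slide it out past that lip until its other end is clear of the grooves, and lay it gently, flat and grip up, in the middle of the cork mat. Leave the short box where it stands, closed.

Things in the scene. Friction and masses are not known exactly. Their poses are not given: they have to be found in the camera images.
- box: Long wooden card box, fixed, 190 (x) by 110 by 66 mm; origin: centre of underside. Its lid lies on ledges 60 mm up, 3 mm side play. Stop lip at the -x end (faces robot): 6 mm above the ledges. Grooves over the lid edges only in the last 53 mm at +x (82 mm high), 10 mm vertical play. Lift the lid's -x end 8 to 15 mm, slide it 50 to 60 mm to the box's -x: it is free to lift up.
- lid: Loose plywood lid of the long box: 168 (x) by 88 (y) by 6 mm thick, about 0.1 kg. Origin: centre of its underside, z up; axes along the box's at the start. On it stands a dark upright grip, 14 (x) by 24 (y) by 26 mm high, centred at x = -60 mm, y = 0, from 6 to 32 mm above the origin.
- mat: Flat cork mat fixed on the counter between the boxes, 240 mm (x) by 200 mm (y) by 3 mm thick. Origin at the centre of its underside.
- short_box: The short box, a bystander: same wood, width, grip and grooves as the long box but only 120 mm long, its lid shut; loose, about 1.2 kg. Origin at the centre of its underside. Either box may stand on the left or the right.
Things that resemble listed ones, but are neither listed nor needed, are in the scene too. What is meant by the lid is not pink, and is the smaller of those in its own colour.

How it is judged:
By the outcome, as a careful person would: the job done as asked, in the order asked, and still so for the second after the job is handed in, with the robot touching nothing.
It also fails if it takes over 40 s, if anything falls off the work surface, if the arm or the gripper's body presses on something with over 40 N, if the wrist force passes 120 N, or if a joint passes its speed limit or range.

## Robot

A 6-joint arm with a two-finger parallel gripper is mounted at the origin on the work surface. World frame = base frame: x ahead of the robot, y to its left, z up, the work surface at z = 0. Lengths are in m, angles in degrees, forces in N, time in s.
With the tool pointing down it reaches from about 0.35 to 0.875 m from the base axis. Payload 4.2 kg.
Tool frame: the origin (TCP) lies midway between the tips of the shut fingers; the grasp point (between the pads) lies 19 mm behind it; y points along the fingers, z is the direction in which the jaws open and shut, and the axes are right-handed (so a half turn about y gives the same grasp; the last joint's range is limited). The gripper opens to 87 mm and grips with 3 to 60 N. Pads are 19 mm wide; open, the fingers measure 117 mm over their backs; the gripper's body (75 mm by 190 mm) begins 51 mm behind the grasp point.
Start: joints at [-57.892, 22.042, 0.453, 0, -68.411, -14.817], TCP at [0.186, -0.597, 0.223] pointing down, gripper open.
Joint ranges: [-179.83, 179.83], [-69.29, 118.12], [-61.27, 80.66], [-181.25, 117.63], [-171.15, -9.14], [-177.46, 177.46]. Speed limits (degrees/s): [159.86, 159.86, 180, 180, 180, 180].

## Interface

Orientations are given as [roll, pitch, yaw] about the fixed x, y, z axes, in that order (R = Rz(yaw) Ry(pitch) Rx(roll)).
In Python, from workcell import env gives the robot as it stands. The module is installed in compiled form; this text tells all that it offers. Calls block until the motion is done:
- env.goto(position, orientation): joint-space move of the TCP to a pose.
- env.move_straight(position, rotation=None, rate=0.15, force_limit=None): straight line of the TCP; rotation=None keeps the orientation; rate is the mean speed in m/s. With force_limit (N) it stops when the force on the tool has changed by that much, and returns True; else False.
- env.set_joints(angles): joint-space move.
- env.gripper_to(opening, grasp_force=None): opening from 0.0 (shut) to 1.0 (fully open); grasp_force is the grip in N (None keeps the last); returns when the fingers have stopped.
- env.dwell(seconds).
- env.inverse_kinematics(position, orientation): joint angles nearest the present ones, or None.
- env.read_state(): the state.
- env.grab_frame(name): name is "scene" or "top" or "wrist"; returns a dict with "image" (420x560x3 uint8, blue, green, red), "fx", "fy", "cx", "cy" (pixels), "position" and "orientation" of the camera in the world. Camera axes: x right, y up, looking along -z (the intrinsics and any distortion apply to the point x, -y, -z); pixel columns grow to the right and rows downward; lengths in m; the calibration is good to about 2 mm. A picture is of the moment at which its call begins. There is no depth.
A pose or a line that the arm cannot do raises env.Unreachable and nothing moves.
- env.close_job(): hands the job in, once; it reports no verdict.
Trained networks look in a picture, given as the dict that the camera call returned (one of the last four; its "shot" number tells which), for a name from the list of things; names that differ only in an ending like _2 or _b are one class to them, and where a whole thing is asked for, a point or a joint stands for the part that bears it (a point fixed in the world has none). Each returns a list of dicts, best first, with "score" (0 to 1); they miss things now and then, are a little off and sometimes report something else, mostly with a low value. They report only what shows in the picture. A call takes as long as a camera call. They do not tell look-alikes from the thing itself.
- env.search_frame(picture, thing): "xyz" ([x, y, z] in m, in world coordinates, good to about 4 mm: the middle of the surface that is visible of it).
- env.trace(picture, thing): "mask" (420x560 bool, what is visible of it).
The state is a dict: "clock": time; "joint_positions": joint angles; "qvel": joint speeds; "joint_torque": joint torques, N m; "position": TCP position; "tool_rot": TCP orientation; "force": force on the tool from outside, world axes, zero at the start; "wrist_torque": the same for the moment, N m; "opening": opening from 0.0 (shut) to 1.0 (fully open).
Only numpy, scipy, OpenCV 4.12 (cv2) and the standard library are available. Lean on these libraries where they do the work, as an engineer would, in place of code of your own. Each camera call takes 0.05 s, during which the arm holds its last target.

## Working session

There is one attempt and no reset: what is moved stays moved. The work goes in short steps, each a Python script; the robot and the scene stay as the last script left them, time stands still between calls to the robot, and variables do not carry over. Pictures are saved under pics/ and viewed, and the job is handed in when it is done.

```bash
mkdir -p pics
cat > h.py <<'E'
from workcell import env
import numpy as np, cv2
from scipy.spatial.transform import Rotation as R
def snap(n,f):
    p=env.grab_frame(n); cv2.imwrite(f'pics/{f}.png',p['image']); return p
E
python3 - <<'E'
from h import *
for n in ['scene','top']:
    p=snap(n,n+'0'); print(n,{k:(v if k!='image' else 0) for k,v in p.items()})
    for t in ['box','lid','mat','short_box']:
        print(t,[(np.round(d['xyz'],3).tolist(),round(d['score'],2)) for d in env.search_frame(p,t)])
print(env.read_state())
E
```

```text
scene {'image': 0, 'fx': 379.9077757816161, 'fy': 379.9077757816161, 'cx': 278.9840219796582, 'cy': 210.6265420937711, 'position': array([ 0.84883121, -0.28483341,  0.6712039 ]), 'orientation': array([38.45637528,  0.74161929, 54.2880121 ]), 'shot': 1}
box [([0.581, 0.232, 0.057], 0.58)]
lid [([0.276, -0.224, 0.005], 0.98), ([0.527, 0.275, 0.07], 0.95), ([0.261, 0.238, 0.007], 0.59)]
mat [([0.539, -0.023, 0.006], 0.85)]
short_box [([0.615, -0.253, 0.064], 0.58)]
top {'image': 0, 'fx': 406.40450019609796, 'fy': 406.40450019609796, 'cx': 277.08813225396, 'cy': 221.9811089499229, 'position': array([ 0.31269735, -0.02103033,  0.82807447]), 'orientation': array([  8.67187876,   0.33219549, -90.60389408]), 'shot': 2}
box [([0.536, 0.234, 0.069], 0.96)]
lid [([0.267, -0.223, 0.008], 0.95), ([0.521, 0.273, 0.061], 0.84), ([0.251, 0.251, 0.006], 0.59)]
mat [([0.525, -0.018, 0.003], 0.86)]
short_box [([0.592, -0.245, 0.066], 0.98)]
{'clock': 0.5, 'joint_positions': array([-5.78903823e+01,  2.20431575e+01,  4.50580579e-01, -2.23061712e-03,
       -6.84124541e+01, -1.48181272e+01]), 'qvel': array([-0.07082695,  0.02049301,  0.03365399,  0.0775924 , -0.0269553 ,
       -0.03364432]), 'joint_torque': array([ 5.42924245e-04, -3.90071189e+01,  1.87448573e+01,  4.22075361e+00,
        1.50270166e-02, -3.70732914e-05]), 'position': array([ 0.18580007, -0.59669485,  0.22251471]), 'tool_rot': array([-8.99946059e+01, -7.18423570e-04,  1.72906697e+01]), 'force': array([0.35353512, 0.81962306, 0.02146157]), 'wrist_torque': array([-0.00204477,  0.02183474, -0.01086604]), 'opening': 1.0002348117756261}
```

View pics/scene0.png

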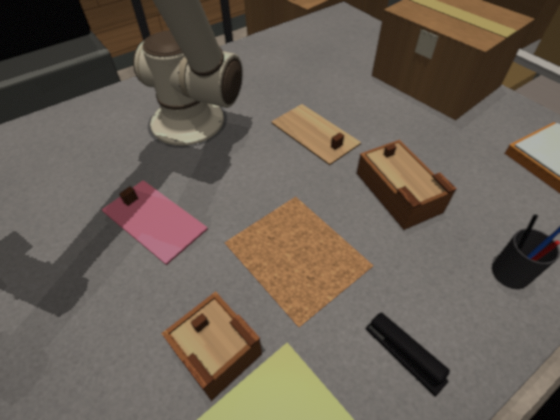

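View pics/top0.png

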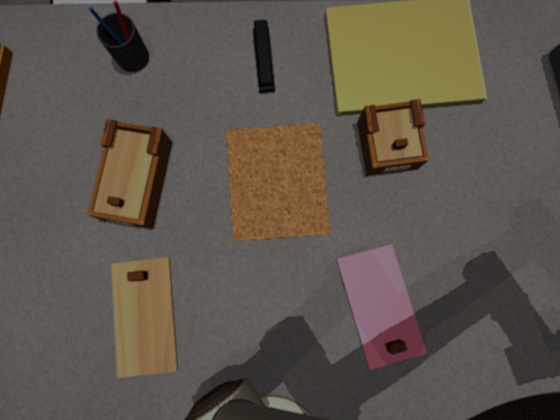

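Candidate lids in the top picture:
- **Wood lid in the left, long box, about (130,185):** this one fits. It is wood-coloured, smaller than the loose wood one, and lies in the box.
- **Loose wood lid, about (145,318):** larger.
- **Pink lid, (383,310):** excluded by its colour.

I'll confirm the choice in an enlarged crop.

Run:
```python
import cv2
a=cv2.imread('pics/top0.png'); cv2.imwrite('pics/c1.png',cv2.resize(a[110:240,75:185],None,fx=4.6,fy=4.6,interpolation=cv2.INTER_CUBIC))
a=cv2.imread('pics/scene0.png'); cv2.imwrite('pics/c2.png',cv2.resize(a[130:235,350:460],None,fx=5,fy=5,interpolation=cv2.INTER_CUBIC))
```

```text
(no output)
```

View pics/c1.png

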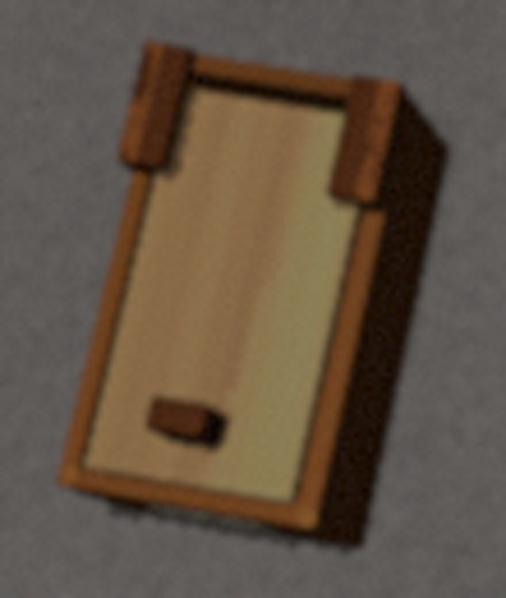

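View pics/c2.png

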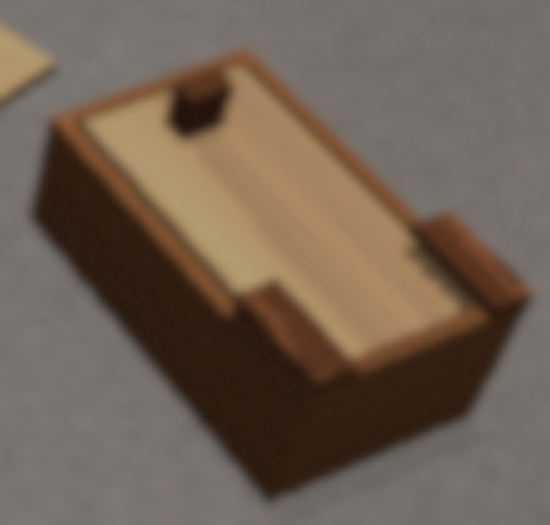

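```bash
cat >> h.py <<'E'
CAM={'scene':(379.90778,278.98402,210.62654,[0.84883121,-0.28483341,0.6712039],[38.45637528,0.74161929,54.2880121]),
'top':(406.4045,277.08813,221.98111,[0.31269735,-0.02103033,0.82807447],[8.67187876,0.33219549,-90.60389408])}
def cam(p): return (p['fx'],p['cx'],p['cy'],p['position'],p['orientation'])
def proj(c,P):
    f,cx,cy,t,o=c; q=(np.asarray(P)-t)@R.from_euler('xyz',o,degrees=True).as_matrix()
    return np.stack([cx+f*q[:,0]/-q[:,2],cy-f*q[:,1]/-q[:,2]],1)
def ray(c,uv,z):
    f,cx,cy,t,o=c; uv=np.atleast_2d(uv)
    d=np.stack([(uv[:,0]-cx)/f,-(uv[:,1]-cy)/f,-np.ones(len(uv))],1)@R.from_euler('xyz',o,degrees=True).as_matrix().T
    t=np.array(t); return t+d*((z-t[2])/d[:,2])[:,None]
E
python3 - <<'E'
from h import *
from scipy.optimize import least_squares
M=[[-.095,.055,.066],[-.095,-.055,.066],[.095,.055,.082],[.095,-.055,.082]]
M=np.array(M)
t=np.array([[62,485],[322,525],[147,42],[405,82]])/4.6+[75,110]
s=np.array([[248,50],[55,120],[530,295],[322,382]])/5+[350,130]
def W(p): 
    c,q=np.cos(p[2]),np.sin(p[2]); return np.stack([p[0]+c*M[:,0]-q*M[:,1],p[1]+q*M[:,0]+c*M[:,1],M[:,2]],1)
for use in ['t','s','ts']:
    f=lambda p: np.concatenate([(proj(CAM['top'],W(p))-t).ravel()*('t' in use),(proj(CAM['scene'],W(p))-s).ravel()*('s' in use)])
    r=least_squares(f,[.53,.25,0]); print(use,r.x[:2],np.degrees(r.x[2]),np.round(r.fun,1))
# grip top centre
print(ray(CAM['top'],np.array([[178,417]])/4.6+[75,110],.092),ray(CAM['scene'],np.array([[202,82]])/5+[350,130],.092))
# mat corners
print(ray(CAM['top'],[[227,129],[320,124],[329,234],[235,240]],.003), ray(CAM['scene'],[[295,199],[371,264],[301,318],[227,244]],.003))
E
```

```text
t [0.52950957 0.27104113] -9.853858927539058 [ 0.1  0.2 -0.1  0.6  0.3 -0.4 -0.3 -0.5 -0.  -0.  -0.  -0.  -0.  -0.
 -0.   0. ]
s [0.53190837 0.27462709] -10.542111774764097 [-0.  -0.  -0.  -0.  -0.  -0.  -0.  -0.   0.  -0.4 -0.8 -0.5  1.3 -0.1
 -0.6  0.6]
ts [0.53085659 0.27243924] -10.062716337817756 [-0.8 -0.6 -1.   0.  -0.2 -1.1 -0.8 -1.  -1.4 -0.3 -2.  -0.1  0.4 -0.2
 -1.3  0.8]
[[0.46840095 0.28411456 0.092     ]] [[0.4695236  0.28553029 0.092     ]]
[[ 0.640087    0.08697537  0.003     ]
 [ 0.64871113 -0.11122789  0.003     ]
 [ 0.41253453 -0.1233595   0.003     ]
 [ 0.40236191  0.06872213  0.003     ]] [[ 0.40693461  0.06757182  0.003     ]
 [ 0.6339888   0.08716615  0.003     ]
 [ 0.64082703 -0.09624731  0.003     ]
 [ 0.4208988  -0.12257856  0.003     ]]
```

Run:
```python
from h import *
p=snap('top','top1'); m=env.trace(p,'mat')
m=m[0]['mask'].astype(np.uint8)
c,_=cv2.findContours(m,cv2.RETR_EXTERNAL,cv2.CHAIN_APPROX_NONE); c=max(c,key=len)[:,0].astype(float)
P=ray(cam(p),c,.003)[:,:2]; r=cv2.minAreaRect(P.astype(np.float32)*1000); print('mat',r)
for yaw in (80,-100): print(env.inverse_kinematics([.469,.285,.2],[-90,0,yaw]))
env.goto([.46,.285,.2],[-90,0,80]) if env.inverse_kinematics([.469,.285,.2],[-90,0,80]) is not None else env.goto([.46,.285,.2],[-90,0,-100])
env.gripper_to(.5)
w=snap('wrist','w0'); print(cam(w)); s=env.read_state(); print(s['clock'],s['position'],s['tool_rot'],s['force'])
```

```text
mat ((527.165283203125, -19.43677520751953), (240.00999450683594, 201.04566955566406), 3.9202346801757812)
[ 48.21456938  15.67269326 -12.3291919    0.         -61.99811484
 -58.21456938]
[ 48.21456938  15.67269326 -12.3291919    0.         -61.99811484
 121.78543062]
(318.2546880859368, 279.85115436171156, 216.13953617721117, array([0.4475714 , 0.21308063, 0.36155413]), array([-1.53924538e+01,  1.98894933e-02,  1.69978608e+02]))
4.8583 [0.45998815 0.28500517 0.20002118] [-9.00001876e+01 -2.54659552e-03  8.00000269e+01] [0.04104077 0.2592964  0.02486167]
```

View pics/w0.png

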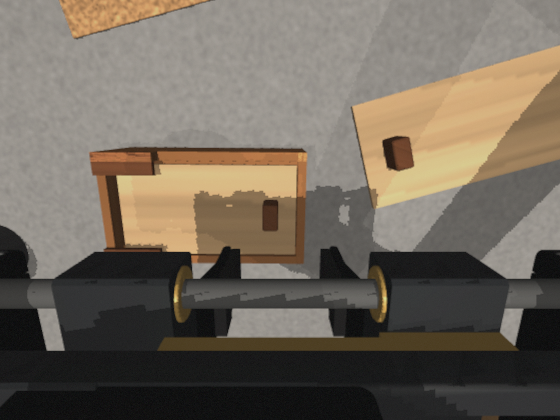

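Run:
```python
from h import *
a=cv2.imread('pics/w0.png'); cv2.imwrite('pics/c3.png',cv2.resize(a[185:275,235:320],None,fx=6,fy=6,interpolation=cv2.INTER_CUBIC))
c=(318.25469,279.85115,216.13954,[0.4475714,0.21308063,0.36155413],[-15.3924538,.0198895,169.978608])
print(proj(c,[[.469,.285,.092]]))
def b(x,y,z):
    return [.5305+np.cos(-.1745)*x-np.sin(-.1745)*y,.272+np.sin(-.1745)*x+np.cos(-.1745)*y,z]
print(proj(c,[b(-.095,-.055,.066),b(-.095,.055,.066),b(.095,-.055,.082)]))
```

```text
[[270.18665247 216.51344156]]
[[305.86597321 148.37254083]
 [303.52776443 260.46460107]
 [ 86.80823736 149.57599945]]
```

View pics/c3.png

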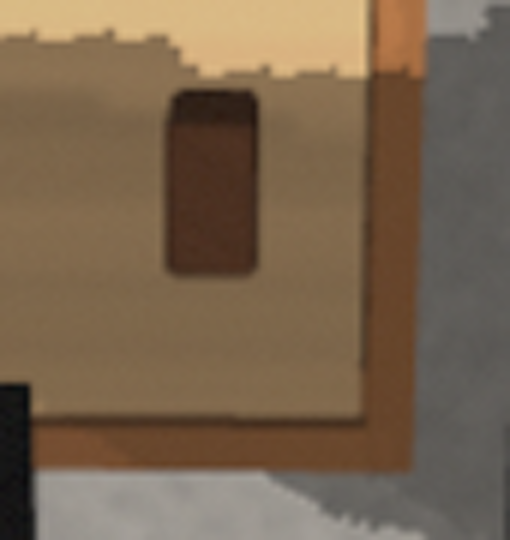

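The wrist view shows the grip top at about (270,218), within 2 px of the prediction. The box edges also agree with a yaw of −10°. Next I'll descend and grip.

Run:
```python
from h import *
env.move_straight([.469,.2863,.11],[-90,0,80],rate=.15)
print(env.move_straight([.469,.2863,.0705],rate=.06,force_limit=6))
s=env.read_state(); print(s['position'],s['force'])
env.gripper_to(0.0,grasp_force=35)
s=env.read_state(); print(s['clock'],s['position'],s['force'],s['wrist_torque'],s['opening'])
w=snap('wrist','w1');snap('top','t2')
```

```text
False
[0.46921974 0.286463   0.07057773] [-0.25321254 -0.01041998  0.14100844]
7.0417 [0.46904064 0.28630154 0.07063349] [-0.0401535  -0.01927799  0.99768008] [-0.01942096  0.03536772  0.00890132] 0.15761619121088571
```

View pics/w1.png

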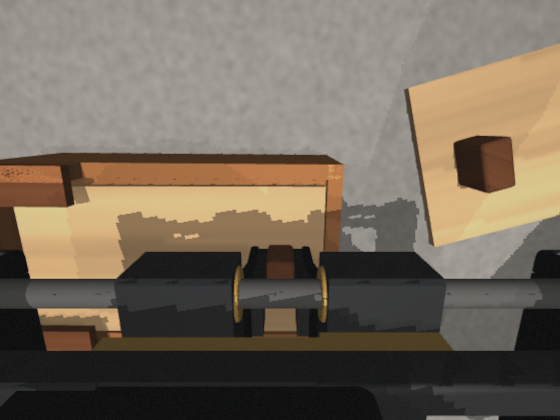

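Run:
```python
from h import *
T=R.from_euler('xyz',[-90,0,80],degrees=True)
u=np.array([np.cos(np.radians(-10)),np.sin(np.radians(-10)),0]); v=np.array([-u[1],u[0],0])
r=(R.from_rotvec(v*np.radians(2.4))*T).as_euler('xyz',degrees=True)
p0=env.read_state()['position']
p1=p0+[0,0,.010]
def st(n):
    s=env.read_state(); print(n,s['clock'],np.round(s['position'],4),np.round(s['force'],2),np.round(s['wrist_torque'],3),round(s['opening'],3))
print(env.move_straight(p1,r,rate=.03,force_limit=10)); st('lift')
snap('top','t3');
```

```text
False
lift 7.6333 [0.4689 0.2861 0.0804] [-0.8  -0.14 -0.68] [0.005 0.04  0.037] 0.153
```

Run:
```python
import cv2
for a in ['t3']:
    i=cv2.imread(f'pics/{a}.png'); cv2.imwrite(f'pics/c_{a}.png',cv2.resize(i[80:270,50:240],None,fx=3,fy=3,interpolation=cv2.INTER_CUBIC))
```

```text
(no output)
```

View pics/c_t3.png

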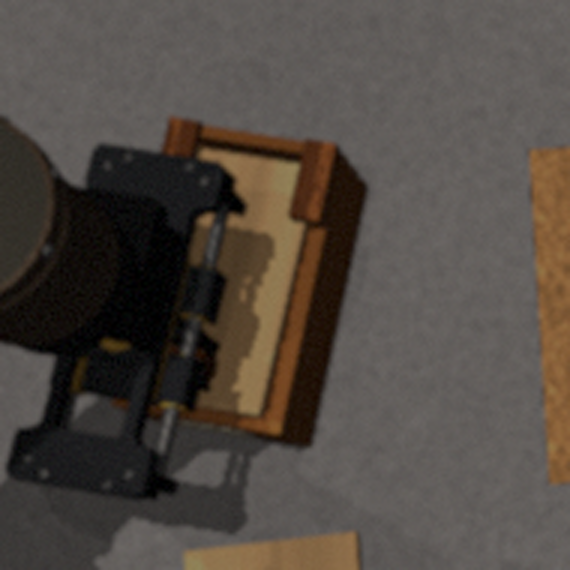

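The lid is lifted: its weight shows on the wrist and nothing binds. Now I'll slide it out.

Run:
```python
from h import *
u=np.array([np.cos(np.radians(-10)),np.sin(np.radians(-10)),0])
def st(n):
    s=env.read_state(); print(n,s['clock'],np.round(s['position'],4),np.round(s['force'],2),np.round(s['wrist_torque'],3),round(s['opening'],3))
p0=env.read_state()['position']
print(env.move_straight(p0-u*.03,rate=.04,force_limit=8)); st('half')
print(env.move_straight(p0-u*.060,rate=.04,force_limit=8)); st('out')
snap('top','t4'); snap('scene','s4')
i=cv2.imread('pics/t4.png')[80:270,50:240]; j=cv2.imread('pics/s4.png')[90:280,300:490]
cv2.imwrite('pics/c4.png',cv2.resize(np.hstack([i,j]),None,fx=2.1,fy=2.1))
```

```text
False
half 8.5917 [0.4393 0.2913 0.0804] [-0.11  0.88 -1.85] [-0.016  0.042 -0.044] 0.158
False
out 9.4917 [0.4097 0.2965 0.0804] [-0.45  0.6  -1.21] [ 0.024  0.009 -0.056] 0.156
```

View pics/c4.png

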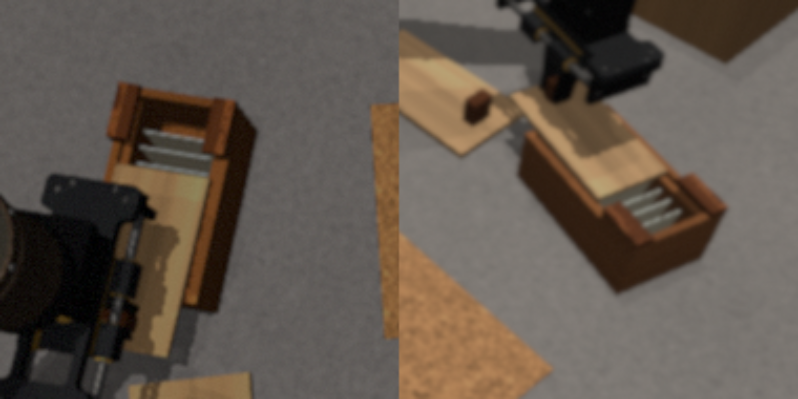

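Run:
```python
from h import *
def st(n):
    s=env.read_state(); print(n,s['clock'],np.round(s['position'],4),np.round(s['force'],2),np.round(s['wrist_torque'],3),round(s['opening'],3))
p=env.read_state()['position']
env.move_straight(p+[0,0,.08],rate=.1); st('up')
env.move_straight([.467,.1,.16],[-90,0,87],rate=.12)
env.move_straight([.467,-.0235,.16],[-90,0,93.9],rate=.12)
env.move_straight([.467,-.0235,.06],rate=.1); st('above')
s=snap('scene','s5'); print(cam(s))
cv2.imwrite('pics/c5.png',cv2.resize(s['image'][120:340,150:430],None,fx=2.7,fy=2.7,interpolation=cv2.INTER_CUBIC))
```

```text
up 10.5417 [0.4094 0.2961 0.1596] [-0.03 -0.06 -1.37] [0.075 0.041 0.03 ] 0.16
above 14.725 [ 0.4675 -0.0233  0.0605] [ 1.17  0.29 -1.15] [ 0.033  0.165 -0.031] 0.155
(379.9077757816161, 278.9840219796582, 210.6265420937711, array([ 0.84883121, -0.28483341,  0.6712039 ]), array([38.45637528,  0.74161929, 54.2880121 ]))
```

View pics/c5.png

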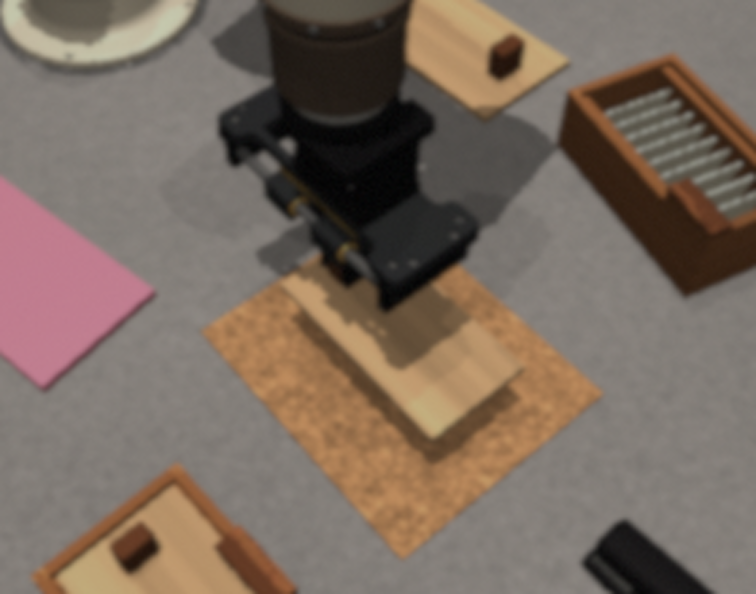

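Run:
```python
from h import *
a=np.radians(3.9);u=np.array([np.cos(a),np.sin(a)]);v=np.array([-u[1],u[0]])
g=np.array([.4675,-.0233])
for z in (.0559,.046):
    P=[[*(g+u*.144+v*y),z] for y in (-.044,.044)]+[[*(g-u*.024-v*.044),.0559]]
    print((proj(CAM['scene'],P)-[150,120])*2.7)
```

```text
[[431.90049567 438.73242238]
 [524.94241678 365.79512369]
 [279.15936658 283.08889962]]
[[431.15142251 445.70337212]
 [523.2329789  373.21744479]
 [279.15936658 283.08889962]]
```

The lid hangs level within a few mm: its far corners sit at (432,437) and (523,370) in the crop, as predicted. I'll lower it onto the mat.

Run:
```python
from h import *
def st(n):
    s=env.read_state(); print(n,s['clock'],np.round(s['position'],4),np.round(s['force'],2),np.round(s['wrist_torque'],3),round(s['opening'],3))
env.move_straight([.467,-.0235,.022],rate=.06)
env.dwell(.2); st('pre')
print(env.move_straight([.467,-.0235,.0125],rate=.015,force_limit=2.0)); st('down')
s=snap('scene','s6')
cv2.imwrite('pics/c6.png',cv2.resize(s['image'][120:340,150:430],None,fx=2.7,fy=2.7,interpolation=cv2.INTER_CUBIC))
```

```text
pre 15.7583 [ 0.4673 -0.0234  0.0224] [-0.55  0.3  -0.85] [0.035 0.185 0.026] 0.156
True
down 16.3083 [ 0.4669 -0.0235  0.0136] [-0.12  0.73  4.24] [0.122 0.118 0.018] 0.154
```

View pics/c6.png

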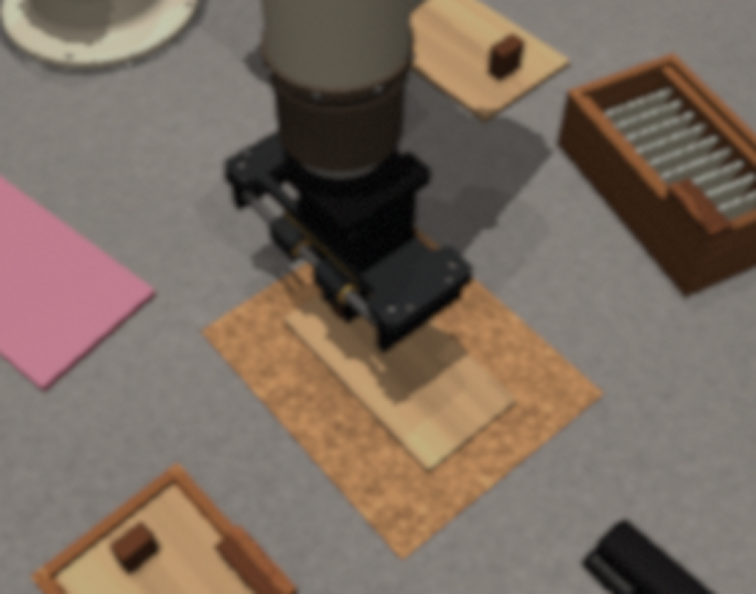

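Run:
```python
from h import *
env.gripper_to(.35); 
p=env.read_state()['position']
env.move_straight(p+[0,0,.04],rate=.06); env.move_straight(p+[0,0,.2],rate=.15)
env.goto([.3,-.45,.28],[-90,0,30])
env.dwell(.3)
t=snap('top','t7'); snap('scene','s7')
for th in ['lid','mat']:
  for d in env.trace(t,th):
    c,_=cv2.findContours(d['mask'].astype(np.uint8),cv2.RETR_EXTERNAL,cv2.CHAIN_APPROX_NONE); c=max(c,key=len)[:,0].astype(float)
    print(th,d['score'],cv2.minAreaRect((ray(cam(t),c,.009 if th=='lid' else .003)[:,:2]*1000).astype(np.float32)))
s=env.read_state(); print(s['clock'],s['force'],s['position'])
```

```text
lid 0.94 ((527.7259521484375, -19.759735107421875), (168.72035217285156, 87.79934692382812), 3.809558868408203)
lid 0.93 ((254.37640380859375, 246.5172882080078), (220.71026611328125, 119.41402435302734), 5.93813419342041)
lid 0.58 ((270.6649169921875, -219.8955841064453), (221.94979858398438, 120.17588806152344), 14.780411720275879)
mat 0.78 ((527.3452758789062, -19.670028686523438), (242.9540557861328, 202.44583129882812), 3.347473382949829)
21.2167 [-0.66937129  0.42816616 -0.34498977] [ 0.30014374 -0.44988689  0.27999412]
```

View pics/t7.png

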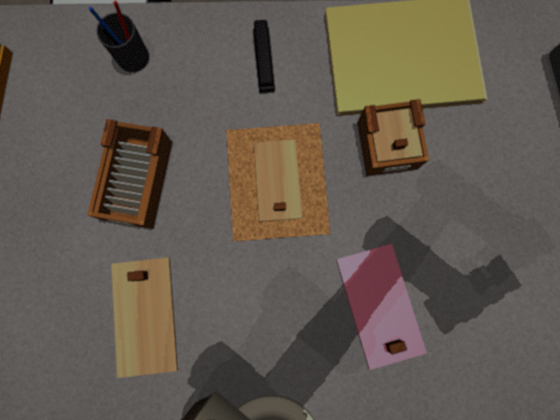

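View pics/s7.png

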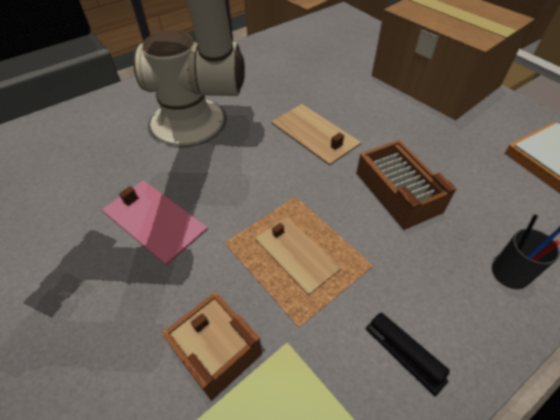

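The lid lies flat and grip up at about (278,180) in the top view, within 1 mm of the mat centre. The long box is open, and the short box at (395,138) is shut and where it was.

```bash
python3 -c "
from h import *
env.close_job()"
```

```text
the job is handed in; nothing more can be done
```

The long box is open and its lid lies flat, grip up, in the middle of the cork mat; the job is handed in. I lifted the grip end about 10 mm over the stop lip, slid the lid 60 mm out until its far end was clear of the grooves, then carried it level and set it down.

- **Placement:** in the last top view the lid centre is within about 1 mm of the mat centre. Its angle is 3.8°, against 3.3° to 3.9° measured for the mat.
- **Forces:** the wrist force read about 4 N at touchdown and never above that in any reading I took.
- **Short box:** it stands closed and, by eye, unmoved in the before and after pictures; I did not measure its position.
- **Time:** the clock read 21.2 s of the 40 s allowed, with the arm clear of everything.

No check failed or disagreed.

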